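Press a test-tube rack's end plate home with a bench quick clamp

ROBOT

A 7-joint arm with a two-finger parallel gripper is mounted at the origin on the work surface. World frame = base frame: x ahead of the robot, y to its left, z up, the work surface at z = 0. Lengths are in m, angles in rad, forces in N, time in s.
With the tool pointing down it reaches from about 0.4 to 0.85 m from the base axis. Payload 10.4 kg.
Tool frame: the origin (TCP) lies at the very end of the fingers, on their centre line; the grasp point (between the pads) lies bot.grip_point_offset behind it (bot.grip_point_offset is the distance from the TCP to the grasp point, in m); z points along the fingers, x is the direction in which the jaws open and shut, and the axes are right-handed (so a half turn about z gives the same grasp; the last joint's range is limited). The gripper opens to 85 mm and grips with 20 to 120 N. Pads are 22 mm wide; open, the fingers measure 114 mm over their backs; the gripper's body (76 mm by 85 mm) begins 54 mm behind the grasp point. The pads swing forward as they close: fully open they stand 13 mm farther back than shut.
Start: joints at [-1.172, 0.332, -0.065, 1.46, 0.022, 1.35, -0.088], TCP at [0.256, 0.57, 0.231] pointing down, gripper open.
Joint ranges: [-2.6, 2.6], [-0.5, 2.12], [-1.47, 1.34], [0.16, 2.42], [-1.27, 4.41], [0.06, 2.06], [-2.6, 2.6]. Speed limits (rad/s): [2.22, 2.22, 2.79, 2.79, 3.14, 3.14, 3.14].

INTERFACE

Orientations are given as [roll, pitch, yaw] about the fixed x, y, z axes, in that order (R = Rz(yaw) Ry(pitch) Rx(roll)).
In Python, from plant import sensors, grab_frame, bot gives the robot as it stands.
- The arm moves only by the tool servo_tool, never from a script. Its argument "plan" is a list of rows, each a list of 5 numbers: the closure, from -1 (fully open) to 1 (shut), then the shift along the tool's x, y, z in m, then the turn about the tool's z in degrees. In form: [[claw, tx, ty, tz, roll], ...]. A call has 1 to 10 rows; each row shifts and turns the commanded pose from where the row before left it, along the tool's axes as they then stand; what a row does not reach is not made up. A row lasts 1/12 s, in which the tool goes at most 41.7 mm and 7.16 degrees, less where a joint would pass 70% of its speed; a pose out of reach is approached as far as the arm can. A call with a gripper value outside its range is refused whole. The fingers move at their own pace and stop on an object; "newtons" is the grip in N (left out, the last holds). Time passes only in rows, so rows that do not move let the fingers close. It gives the time, the measured TCP pose, the force and the opening at its end, in the units of the state.
- sensors.read_state(): the state, without advancing time (a new reading comes with each control period).
- grab_frame(name): name is "scene" or "top" or "wrist"; returns a dict with "img" (400x640x3 uint8, blue, green, red), "range_z" (400x640 float32, m along the optical axis (not along the pixel's ray), 0 where there is no reading), "fx", "fy", "cx", "cy" (pixels), "rvec" (rotation vector, rad) and "tvec" (3), from world to camera coordinates, as OpenCV has them. Camera axes: x right, y down, z forward; pixel columns grow to the right and rows downward; lengths in m; the calibration is good to about 2 mm. The wrist camera is an equidistant fisheye: a pixel r from the principal point sees the ray r / f radians off the axis. A picture is of the moment at which its call begins.
- bot.finish_job(): hands the job in, once; it reports no verdict.
The state is a dict: "clock": time; "q": joint angles; "qvel": joint speeds; "tau": joint torques, N m; "position": TCP position; "orientation": TCP orientation; "contact_force": force on the tool from outside, world axes, zero at the start; "wrist_torque": the same for the moment, N m; "gripper_width": finger opening in m.
Only numpy, scipy, OpenCV 4.12 (cv2) and the standard library are available. Lean on these libraries where they do the work, as an engineer would, in place of code of your own. Each camera call takes 0.05 s, during which the arm holds its last target. There are 200 camera calls.

TASK

The end plate of the white test-tube rack is only started on its pins: squeeze the bench clamp's trigger towards its handle, stroke after stroke, to walk the jaw onto the plate and press it fully home. Squeeze slowly near the end and stop when the trigger has gone stiff, at about 14 N of push, because the rack cracks if it is pressed much harder. Then let go of the trigger and hold the release tab down until the jaw has sprung all the way back, leave both let go, and do not touch the plate, rack or jaw or move the other things on the bench.

Things in the scene. Friction and masses are not known exactly. Their poses are not given: they have to be found in the camera images.
- clamp: Fixed bench quick clamp: aluminium bed 460 x 110 x 12 mm with a grey housing, an upright handle, a trigger behind it and a steel bar with the jaw. Origin on the bench under the grip; x along the bar the way the jaw walks (bed x = -125 to 335), z up. The handle is a fixed grey block, x = 15 to 33 mm, 38 mm wide, free from z = 82 to its top at 137; below are housing and bar, 55 mm wide.
- squeeze (a point): Point midway between the trigger's outer face and the handle's far face, 118 mm up, on the clamp's centre line; axes as the clamp's. They measure 63 mm along x at rest, about 40 squeezed, 36 mm across; tops 137 mm up, 40 mm free beyond each. The handle is fixed, so a pinching gripper must move its middle 12 mm along +x as it closes; pushing the trigger alone with shut fingertips also works.
- trigger_face (a point): Centre of the trigger's outer face (away from the handle), 118 mm up. The trigger is a grey paddle 10 x 36 mm, 85 to 137 mm above the bench, at clamp x = -30 to -20, hinged 30 mm above the bench; push it along clamp +x. Push needed here: 2.5 N to start, about 7 N while the jaw runs free, 9 to 10 N while the plate slides; then it rises fast, 4 N or more per mm.
- trigger (a joint): Trigger angle in rad: 0 at rest, 0.26 fully squeezed, a hard stop (23 mm of travel at trigger_face). The first 0.07 to 0.09 rad is slack; beyond 0.235 a stroke gains two ratchet teeth of 5 mm, beyond about 0.16 one, else nothing. It springs back by itself and must come right back before the next stroke can bite.
- jaw (a joint): How far the jaw has walked, in m: 0 fully back, grows towards the plate, limit 0.070. Starts at 0 or 0.005. The ratchet holds it; a light spring draws it back at about 0.06 m/s when the tab is down and the trigger at rest.
- jaw_face (a point): Centre of the jaw's black rubber face, 36 x 36 mm, 55 mm above the bench. The face gives about 1 mm for each 15 N. It touches the plate when it lies in plate_face's plane.
- nest: White test-tube rack, 150 x 60 x 80 mm, fast in its nest on the clamp bed against a steel stop. Origin on the bed (12 mm above the bench), below the end plate's outer face when that is home; x as the clamp's.
- plate_face (a point): Centre of the outer face of the loose end plate (white, 6 x 64 x 80 mm) that faces the jaw, 55 mm above the bench. Home, it lies over the nest's origin.
- plate (a joint): End plate travel in m: 0.020 is home (flush on the rack, a hard stop); it starts 6 to 16 mm short. It slides at about 3 N of the jaw and stays where it is left. Home and firm means 6 to 15 N of the jaw on it, for a moment: 13 to 16 N of slow push at trigger_face. More than 15 N of the jaw (about 18 N at the trigger) cracks the rack.
- tab_top (a point): Centre of the top of the release tab: a black pad 26 (x) x 36 (y) mm, 92 mm above the bench, 79 mm behind the grip's middle on the centre line (clamp x = -79.5).
- tab (a joint): Release tab, m: 0 up, 0.006 fully down (1 to 4 N, then a hard stop). It bobs as the jaw walks. It frees the jaw from about 0.004 and must be held down while the jaw runs back; let go early, it catches the jaw again.
- beaker: Bystander: glass beaker, 66 mm across, 85 mm high; origin under its centre.
- flask: Bystander: glass conical flask, 72 mm across, 103 mm high; origin under its centre.
- reagent: Bystander: amber bottle, 60 mm across, 130 mm high; origin under its centre.
- jar: Bystander: small clear jar, 52 mm across, 60 mm high; origin under its centre.
- stopper: Bystander: cork stopper, 30 mm across, 28 mm high; origin under its centre.
- spatula: Bystander: steel spatula, 160 mm long, lying on the bench.

How it is judged:
By the outcome, as a careful person would: the job done as asked, in the order asked, and still so for the second after the job is handed in, with the robot touching nothing.
It also fails if it takes over 72 s, if anything falls off the work surface, if the arm or the gripper's body presses on something with over 40 N, if the wrist force passes 120 N, or if a joint passes its speed limit or range.

## Working session

There is one attempt and no reset: what is moved stays moved. The work goes in short steps, Python scripts to look and compute and a tool call to move; the robot and the scene stay as the last step left them, time stands still between calls to the robot, and variables do not carry over. Pictures are saved under pics/ and viewed, about 8 in all and at most 12, crops included, and the job is handed in when it is done.

Besides the shell and the picture viewer there is one more tool, called after "Request:" as a command line: name --pt "numbers of a row" for each row, then --argument value for the rest. servo_tool: Moves the arm, as the interface text tells. Its arguments: {"type":"object","properties":{"plan":{"type":"array"},"newtons":{"type":"number"}},"required":["plan"]}

```bash
ls; mkdir -p pics
python3 - <<'E'
from plant import sensors, grab_frame, bot
import cv2, numpy as np
s=sensors.read_state(); print({k:np.round(v,3) for k,v in s.items()}, bot.grip_point_offset)
for n in ["scene","top"]:
    f=grab_frame(n); cv2.imwrite(f"pics/{n}0.png",f["img"]); np.savez(f"pics/{n}0.npz",**f)
    R=cv2.Rodrigues(np.array(f["rvec"]))[0]; print(n,(-R.T@np.array(f["tvec"]).ravel()).round(3),R[2].round(3),f["fx"])
E
```

```text
pics
{'clock': np.float64(0.0), 'q': array([-1.172,  0.333, -0.065,  1.461,  0.022,  1.35 , -0.089]), 'qvel': array([-0.001,  0.001,  0.   , -0.001, -0.001, -0.002, -0.   ]), 'tau': array([-0.0000e+00, -6.2545e+01,  4.9000e-02, -3.9160e+01,  1.6000e-02,
        1.0000e-02,  0.0000e+00]), 'position': array([0.256, 0.57 , 0.231]), 'orientation': array([3.142e+00, 1.000e-03, 1.149e+00]), 'contact_force': array([-0.185, -0.626, -0.032]), 'wrist_torque': array([-0.032,  0.041, -0.061]), 'gripper_width': np.float64(0.085)} 0.0187
scene [0.925 0.506 0.757] [-0.398 -0.572 -0.718] 487.4068284851982
top [0.382 0.016 1.205] [ 0.167 -0.012 -0.986] 469.41852826261197
```

View pics/scene0.png

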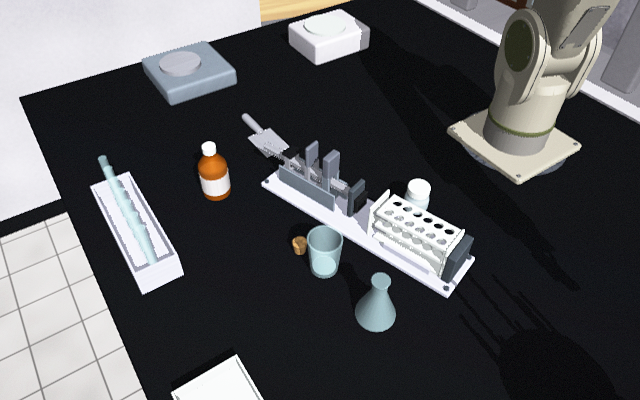

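View pics/top0.png

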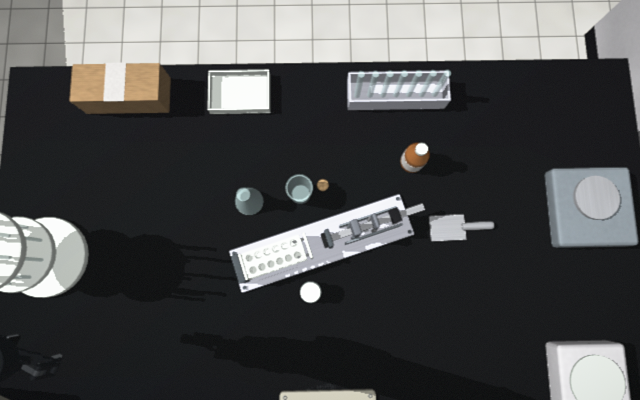

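The scene view shows the clamp bed running from about (265,185) to (470,270), with handle and trigger near (325,160). In the top view the bed spans about (232,250) to (410,215), the jaw walks left, and the tab is near (395,215).

```bash
cat > h.py <<'E'
import cv2, numpy as np
def cloud(f):
    R=cv2.Rodrigues(np.array(f["rvec"]))[0]; t=np.array(f["tvec"]).ravel()
    z=np.array(f["range_z"],float); v,u=np.indices(z.shape)
    c=np.stack([(u-f["cx"])/f["fx"]*z,(v-f["cy"])/f["fy"]*z,z],-1)
    w=(c-t)@R; w[z==0]=np.nan; return w
def load(n): return dict(np.load(f"pics/{n}.npz"))
E
python3 - <<'E'
from h import *
f=load("top0"); w=cloud(f)
im=f["img"]
X=w.reshape(-1,3)
roi=np.zeros(im.shape[:2],bool); roi[185:305,220:425]=1; r=roi.ravel()
b=X[r&(X[:,2]>.006)&(X[:,2]<.02)]
# keep bed: biggest component
m=((w[...,2]>.006)&(w[...,2]<.2)&roi).astype(np.uint8)
n,l,st,_=cv2.connectedComponentsWithStats(m); print(st)
k=1+st[1:,4].argmax(); 
bp=w[(l==k)&(w[...,2]<.018)][:,:2]
(c,sz,a)=cv2.minAreaRect((bp*1000).astype(np.float32)); print(c,sz,a, cv2.boxPoints((c,sz,a)))
z=w[...,2]
for lo,hi in[(.125,.15),(.085,.1)]:
    mm=((z>lo)&(z<hi)&roi).astype(np.uint8); n,l2,st,_=cv2.connectedComponentsWithStats(mm)
    for i in range(1,n):
        if st[i,4]>8: 
            p=w[l2==i]; print(lo,st[i],np.median(p,0).round(4),cv2.minAreaRect((p[:,:2]*1000).astype(np.float32)))
cv2.imwrite("pics/c1.png",cv2.resize(im[185:305,220:425],None,fx=3.8,fy=3.8,interpolation=cv2.INTER_CUBIC))
s=load("scene0")["img"]; cv2.imwrite("pics/c2.png",cv2.resize(s[120:300,240:480],None,fx=3.3,fy=3.3,interpolation=cv2.INTER_CUBIC))
E
```

```text
[[     0      0    640    400 246881]
 [   253    185      1      1      1]
 [   256    185      1      1      1]
 [   286    185     27     19    239]
 [   300    185      1      1      1]
 [   302    185      1      1      1]
 [   318    185     11      6     53]
 [   298    187      1      1      1]
 [   364    186      1      1      1]
 [   236    188     27     27    590]
 [   297    189      2      1      2]
 [   298    191      2      5      6]
 [   333    190      1      1      1]
 [   293    193      2      2      2]
 [   230    195    195     98   7841]
 [   365    198      1      1      1]
 [   318    201      1      1      1]
 [   268    202      1      1      1]
 [   315    204      1      1      1]
 [   340    204      1      1      1]
 [   231    207      1      1      1]
 [   225    209      1      1      1]
 [   276    208      1      1      1]
 [   283    213      1      1      1]
 [   413    220      1      1      1]
 [   417    235      1      1      1]
 [   225    238      1      1      1]
 [   233    243      1      1      1]
 [   416    247      1      1      1
[... 1153 characters left out ...]
, -72.87554168701172), (37.06521224975586, 18.73942756652832), 16.27035903930664)
0.085 [388 207  15  17 156] [ 0.5284 -0.1714  0.0911] ((528.4910278320312, -171.80213928222656), (35.198787689208984, 25.983442306518555), 18.43716812133789)
0.085 [324 229  10  18  91] [ 0.4786 -0.0115  0.0942] ((478.49951171875, -11.5027494430542), (43.13771438598633, 11.489095687866211), 16.937366485595703)
0.085 [303 232  10  26  67] [0.4613 0.0407 0.091 ] ((462.63592529296875, 40.12944412231445), (63.1007194519043, 5.263409614562988), 17.523653030395508)
0.085 [239 235  68  45 989] [0.4351 0.1264 0.0879] ((435.2358703613281, 124.35943603515625), (61.980010986328125, 151.02438354492188), 17.589853286743164)
```

View pics/c1.png

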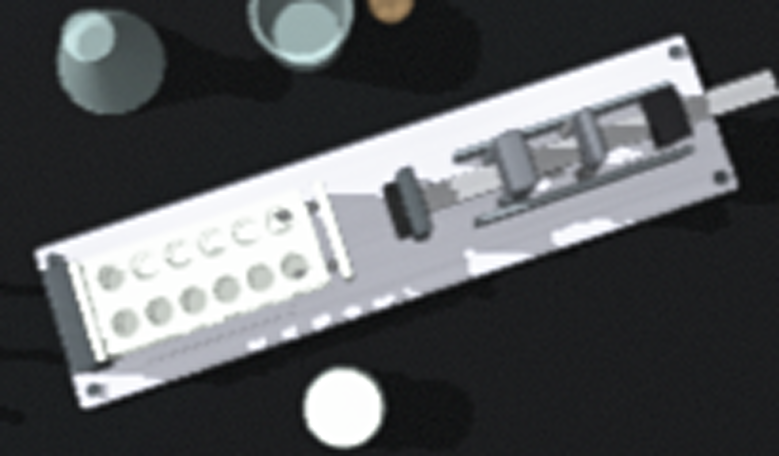

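View pics/c2.png

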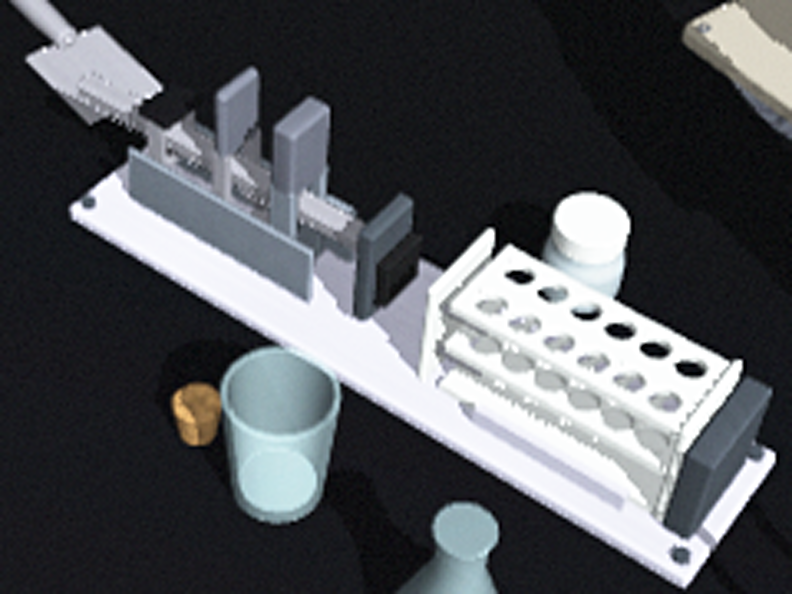

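The clamp frame agrees with the handle, trigger and tab tops to within 1 mm: origin about (0.5046, -0.096), yaw 107.4°. I'll push the trigger with shut fingertips, tool yaw 17.4°, so that tool -y is clamp +x. I'm crossing high first.

Request:
servo_tool --pt "1 -0.027 0.0265 0 0" --pt "1 -0.027 0.0265 0 0" --pt "1 -0.027 0.0265 0 0" --pt "1 -0.027 0.0265 0 0" --pt "1 -0.027 0.0265 0 0" --pt "1 -0.027 0.0265 0 0" --pt "1 -0.027 0.0265 0 0" --pt "1 -0.027 0.0265 0 0" --pt "1 -0.027 0.0265 0 0" --pt "1 -0.027 0.0265 0 0" --newtons 60

```text
clock: 0.93
position: [0.3872, 0.2135, 0.2311]
orientation: [-3.141, -0.0, 1.149]
contact_force: [0.3, 0.4, -0.3]
gripper_width: 0.0
```

Request:
servo_tool --pt "1 -0.027 0.0265 0 0" --pt "1 -0.027 0.0265 0 0" --pt "1 -0.027 0.0265 0 0" --pt "1 -0.027 0.0265 0 0" --pt "1 -0.027 0.0265 0 0" --pt "1 -0.027 0.0265 0 0" --pt "1 -0.027 0.0265 0 0" --pt "1 -0.027 0.0265 0 0" --pt "1 -0.027 0.0265 0 0" --pt "1 -0.027 0.0265 0 0"

```text
clock: 1.77
position: [0.5185, -0.1412, 0.2313]
orientation: [3.141, -0.0, 1.149]
contact_force: [-0.0, 0.3, 0.5]
gripper_width: -0.0002
```

Request:
servo_tool --pt "1 0 0 0 7" --pt "1 0 0 0 7" --pt "1 0 0 0 7" --pt "1 0 0 0 7" --pt "1 0 0 0 7" --pt "1 0 0 0 7" --pt "1 0 0 0 6.4" --pt "1 0 0 0 0" --pt "1 0 0 0 0"

```text
clock: 2.52
position: [0.5182, -0.1393, 0.2311]
orientation: [-3.141, 0.0, 0.308]
contact_force: [0.2, -0.6, 0.6]
gripper_width: 0.0
```

```bash
cat >> h.py <<'E'
YAW=np.radians(107.4); C=np.array([np.cos(YAW),np.sin(YAW)]); O=np.array([.5046,-.096])
def rep():
    from plant import sensors
    s=sensors.read_state(); p=np.array(s["position"]); d=p[:2]-O
    N=np.array([-C[1],C[0]])
    F=np.array(s["contact_force"])
    print("t %.2f clampx %.1f y %.1f z %.1f mm"%(s["clock"],1e3*d@C,1e3*d@N,1e3*p[2]),"rpy",np.degrees(s["orientation"]).round(2),"Fx %.2f Fy %.2f Fz %.2f"%(F[:2]@C,F[:2]@N,F[2]),"w %.4f"%s["gripper_width"])
E
python3 -c "from h import *;rep()"
```

```text
t 2.52 clampx -45.4 y -0.0 z 231.1 mm rpy [-1.7999e+02  2.0000e-02  1.7650e+01] Fx -0.63 Fy -0.04 Fz 0.58 w 0.0000
```

Request:
servo_tool --pt "1 0 0.002 0.02 0" --pt "1 0 0 0.025 0" --pt "1 0 0 0.025 0" --pt "1 0 0 0.023 0" --pt "1 0 0 0.02 0" --pt "1 0 0 0 0"

```text
clock: 3.02
position: [0.5166, -0.1407, 0.1147]
orientation: [-3.14, 0.006, 0.308]
contact_force: [-1.0, 0.5, -0.1]
gripper_width: -0.0002
```

Run:
```python
from h import *;rep()
from plant import grab_frame
f=grab_frame("scene"); cv2.imwrite("pics/s1.png",cv2.resize(f["img"][100:260,230:430],None,fx=3.5,fy=3.5,interpolation=cv2.INTER_CUBIC))
```

```text
t 3.02 clampx -46.2 y 1.9 z 114.7 mm rpy [-179.88    0.32   17.66] Fx 0.76 Fy 0.77 Fz -0.13 w -0.0002
```

View pics/s1.png

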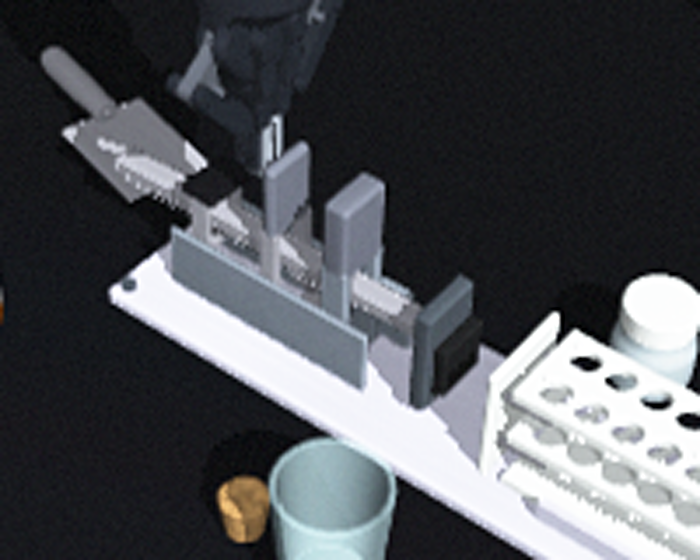

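The fingertips (265,140 in the crop) stand behind the trigger paddle at (290,185). Next I'm feeling for contact.

Request:
servo_tool --pt "1 0 -0.002 0 0" --pt "1 0 -0.002 -0.002 0" --pt "1 0 -0.001 0 0" --pt "1 0 0 0 0"

```text
clock: 3.4
position: [0.5182, -0.1362, 0.1215]
orientation: [3.141, -0.002, 0.305]
contact_force: [0.2, -0.1, 0.1]
gripper_width: 0.0002
```

```bash
python3 -c "from h import *;rep()"
```

```text
t 3.40 clampx -42.4 y -0.9 z 121.5 mm rpy [ 1.7999e+02 -1.2000e-01  1.7500e+01] Fx -0.12 Fy -0.20 Fz 0.11 w 0.0002
```

Request:
servo_tool --pt "1 0 -0.002 0 0" --pt "1 0 -0.002 0 0" --pt "1 0 -0.001 0 0" --pt "1 0 0 0 0"

```text
clock: 3.73
position: [0.5162, -0.1318, 0.1206]
orientation: [3.141, -0.001, 0.304]
contact_force: [1.0, -1.7, -0.1]
gripper_width: 0.0
```

```bash
python3 -c "from h import *;rep()"
```

```text
t 3.73 clampx -37.7 y -0.3 z 120.6 mm rpy [ 1.7998e+02 -4.0000e-02  1.7440e+01] Fx -1.97 Fy -0.46 Fz -0.15 w 0.0000
```

Request:
servo_tool --pt "1 0 -0.003 0.0015 0" --pt "1 0 -0.004 0 0" --pt "1 0 -0.004 0 0" --pt "1 0 -0.004 0 0" --pt "1 0 -0.003 0 0" --pt "1 0 -0.001 0 0" --pt "1 0 0 0 0"

```text
clock: 4.32
position: [0.5101, -0.114, 0.1185]
orientation: [3.141, 0.0, 0.304]
contact_force: [2.2, -4.0, -2.4]
gripper_width: 0.0004
```

```bash
cat > look.py <<'E'
from h import *; import sys
from plant import grab_frame
rep()
f=grab_frame("top"); w=cloud(f); N=np.array([-C[1],C[0]])
q=(w[...,:2]-O); X=1e3*q@C; Y=1e3*q@N; Z=1e3*w[...,2]
def m(name,x0,x1,z0,z1,yw):
    k=(X>x0)&(X<x1)&(Z>z0)&(Z<z1)&(abs(Y)<yw)
    print(name,k.sum(),"x %.1f z %.1f  lo/hi %.1f %.1f"%(X[k].mean(),Z[k].mean(),*np.percentile(X[k],[10,90])) if k.sum() else "")
if len(sys.argv)>1: np.savez(f"pics/{sys.argv[1]}.npz",**f); cv2.imwrite(f"pics/{sys.argv[1]}.png",cv2.resize(f["img"][185:305,220:425],None,fx=3.8,fy=3.8,interpolation=cv2.INTER_CUBIC))
m("jaw",75,134,86,102,19); k=0
for s in(-1,1):
    kk=(X>128)&(X<160)&(Z>80)&(Z<100)&(Y*s>31)&(Y*s<34); k=k+kk.sum(); 
m("plate",128,150,86,97,34); m("trig",-34,8,128,150,17); m("tab",-95,-60,80,100,15)
E
python3 look.py
```

```text
t 4.32 clampx -18.8 y 0.2 z 118.5 mm rpy [1.7994e+02 2.0000e-02 1.7420e+01] Fx -4.44 Fy -0.93 Fz -2.44 w 0.0004
jaw 84 x 98.7 z 93.9  lo/hi 93.7 103.6
plate 68 x 142.4 z 91.3  lo/hi 139.9 145.0
trig 0 
tab 0
```

Request:
servo_tool --pt "1 0 -0.001 0 0" --pt "1 0 0.008 0 0" --pt "1 0 0.01 0 0" --pt "1 0 0.008 0 0" --pt "1 0 0 0 0" --pt "1 0 0 0 0"

```text
clock: 4.87
position: [0.5176, -0.1382, 0.1186]
orientation: [-3.142, 0.001, 0.303]
contact_force: [-0.2, 0.8, 0.1]
gripper_width: 0.0002
```

```bash
python3 look.py
```

```text
t 4.87 clampx -44.1 y 0.2 z 118.6 mm rpy [-1.800e+02  3.000e-02  1.735e+01] Fx 0.79 Fy -0.04 Fz 0.12 w 0.0002
jaw 85 x 98.8 z 93.9  lo/hi 93.8 103.9
plate 66 x 142.4 z 91.2  lo/hi 139.9 145.0
trig 5 x -21.3 z 132.6  lo/hi -22.9 -19.8
tab 0
```

Request:
servo_tool --pt "1 0 -0.004 0 0" --pt "1 0 -0.005 0 0" --pt "1 0 -0.005 0 0" --pt "1 0 -0.005 0 0" --pt "1 0 -0.004 0 0" --pt "1 0 -0.003 0 0" --pt "1 0 0 0 0" --pt "1 0 0.013 0 0" --pt "1 0 0.013 0 0" --pt "1 0 0 0 0"

```text
clock: 5.75
position: [0.5179, -0.1385, 0.119]
orientation: [3.141, -0.0, 0.303]
contact_force: [-0.8, -0.5, -0.3]
gripper_width: 0.0
```

```bash
cat >> look.py <<'E'
for n,z0,z1,x0,x1 in(("rubber",64,80,96,160),):
    k=(X>x0)&(X<x1)&(Z>z0)&(Z<z1)&(abs(Y)<15)&(f["img"].max(2)<70)
    print(n,k.sum(),np.percentile(X[k],[5,50,95]).round(1) if k.sum() else "",Z[k].mean())
E
python3 look.py
```

```text
t 5.75 clampx -44.6 y 0.1 z 119.0 mm rpy [ 1.7997e+02 -2.0000e-02  1.7370e+01] Fx -0.19 Fy 0.94 Fz -0.28 w 0.0000
jaw 82 x 108.8 z 93.9  lo/hi 104.0 113.7
plate 67 x 142.4 z 90.9  lo/hi 139.9 144.6
trig 5 x -21.7 z 132.9  lo/hi -22.5 -20.8
tab 0 
rubber 40 [116.1 120.  123.1] 72.22318751589331
```

Request:
servo_tool --pt "1 0 -0.004 0 0" --pt "1 0 -0.005 0 0" --pt "1 0 -0.005 0 0" --pt "1 0 -0.005 0 0" --pt "1 0 -0.004 0 0" --pt "1 0 -0.003 0 0" --pt "1 0 0 0 0" --pt "1 0 0.013 0 0" --pt "1 0 0.013 0 0" --pt "1 0 0 0 0"

```text
clock: 6.63
position: [0.5178, -0.138, 0.1189]
orientation: [3.141, -0.0, 0.304]
contact_force: [-0.1, -0.9, 0.5]
gripper_width: 0.0002
```

```bash
python3 look.py
```

```text
t 6.63 clampx -44.0 y 0.0 z 118.9 mm rpy [ 1.7999e+02 -1.0000e-02  1.7390e+01] Fx -0.84 Fy 0.37 Fz 0.49 w 0.0002
jaw 81 x 118.6 z 94.5  lo/hi 113.7 123.3
plate 67 x 142.4 z 91.0  lo/hi 139.9 145.0
trig 5 x -21.1 z 133.6  lo/hi -22.2 -20.0
tab 0 
rubber 39 [126.8 129.9 133.7] 72.77934017961944
```

Request:
servo_tool --pt "1 0 -0.004 0 0" --pt "1 0 -0.004 0 0" --pt "1 0 -0.004 0 0" --pt "1 0 -0.003 0 0" --pt "1 0 -0.002 0 0" --pt "1 0 -0.001 0 0" --pt "1 0 -0.001 0 0" --pt "1 0 0 0 0"

```text
clock: 7.35
position: [0.512, -0.1195, 0.1187]
orientation: [3.14, -0.0, 0.304]
contact_force: [2.4, -7.0, -4.3]
gripper_width: 0.0002
```

```bash
python3 look.py
```

```text
t 7.35 clampx -24.6 y -0.0 z 118.7 mm rpy [ 1.7992e+02 -1.0000e-02  1.7450e+01] Fx -7.41 Fy -0.23 Fz -4.31 w 0.0002
jaw 82 x 123.8 z 94.0  lo/hi 119.0 128.6
plate 79 x 140.6 z 91.4  lo/hi 129.3 144.5
trig 0 
tab 0 
rubber 36 [131.4 134.8 137.7] 72.04969561315045
```

Request:
servo_tool --pt "1 0 -0.001 0 0" --pt "1 0 -0.001 0 0" --pt "1 0 -0.001 0 0" --pt "1 0 0 0 0"

```text
clock: 7.73
position: [0.5112, -0.1172, 0.1187]
orientation: [3.139, -0.0, 0.304]
contact_force: [3.4, -8.0, -4.5]
gripper_width: -0.0
```

```bash
python3 look.py
```

```text
t 7.73 clampx -22.2 y 0.1 z 118.7 mm rpy [ 1.7987e+02 -2.0000e-02  1.7420e+01] Fx -8.62 Fy -0.91 Fz -4.46 w -0.0000
jaw 82 x 125.2 z 94.1  lo/hi 120.4 130.1
plate 85 x 140.8 z 91.6  lo/hi 129.7 145.9
trig 0 
tab 0 
rubber 33 [133.4 136.  139. ] 72.97227238518084
```

```bash
python3 - <<'E'
s=open("look.py").read()
s=s.replace("m(\"plate\",128,150,86,97,34);","kp=(X>130)&(X<155)&(Z>86)&(Z<97)&(abs(Y)>22)&(abs(Y)<34);print('plate',kp.sum(),X[kp].mean().round(1));")
s=s.replace('"jaw",75,134,86,102,19','"jaw",75,160,93.3,102,8')
open("look.py","w").write(s)
E
python3 look.py
```

```text
t 7.78 clampx -22.2 y 0.0 z 118.7 mm rpy [ 1.7987e+02 -2.0000e-02  1.7420e+01] Fx -9.42 Fy -0.61 Fz -4.41 w 0.0002
jaw 31 x 126.7 z 95.1  lo/hi 120.4 130.2
plate 20 143.9
trig 0 
tab 0 
rubber 34 [132.9 136.  139. ] 72.69998512442791
```

Request:
servo_tool --pt "1 0 -0.001 0 0" --pt "1 0 -0.001 0 0" --pt "1 0 0 0 0"

```text
clock: 8.08
position: [0.5106, -0.1155, 0.1187]
orientation: [3.139, -0.0, 0.304]
contact_force: [4.1, -9.4, -4.9]
gripper_width: -0.0
```

```bash
python3 look.py
```

```text
t 8.08 clampx -20.4 y 0.1 z 118.7 mm rpy [ 1.7985e+02 -3.0000e-02  1.7410e+01] Fx -10.17 Fy -1.15 Fz -4.91 w -0.0000
jaw 21 x 129.9 z 94.9  lo/hi 123.4 143.6
plate 19 144.7
trig 0 
tab 0 
rubber 37 [134.4 137.5 140.5] 72.12508923392167
```

Request:
servo_tool --pt "1 0 -0.001 0 0" --pt "1 0 -0.001 0 0" --pt "1 0 0 0 0"

```text
clock: 8.38
position: [0.5099, -0.1135, 0.1188]
orientation: [3.139, -0.0, 0.304]
contact_force: [2.3, -7.7, -4.0]
gripper_width: 0.0
```

```bash
python3 look.py
```

```text
t 8.38 clampx -18.2 y 0.1 z 118.8 mm rpy [ 1.7988e+02 -2.0000e-02  1.7400e+01] Fx -8.09 Fy 0.11 Fz -4.01 w 0.0000
jaw 32 x 133.4 z 95.1  lo/hi 123.5 147.2
plate 21 147.4
trig 0 
tab 0 
rubber 33 [136.7 139.  142. ] 72.9436154641314
```

Request:
servo_tool --pt "1 0 -0.0005 0 0" --pt "1 0 -0.0005 0 0" --pt "1 0 0 0 0" --pt "1 0 0.009 0 0" --pt "1 0 0.01 0 0" --pt "1 0 0.007 0 0" --pt "1 0 0 0 0" --pt "1 0 0 0 0"

```text
clock: 9.1
position: [0.5174, -0.1368, 0.1186]
orientation: [-3.141, 0.0, 0.303]
contact_force: [0.3, 0.1, 0.3]
gripper_width: -0.0002
```

```bash
python3 look.py t2
```

```text
t 9.10 clampx -42.8 y 0.0 z 118.6 mm rpy [-1.7999e+02  2.0000e-02  1.7380e+01] Fx -0.01 Fy -0.29 Fz 0.34 w -0.0002
jaw 22 x 129.1 z 95.2  lo/hi 123.5 132.4
plate 20 147.6
trig 2 x -20.8 z 131.6  lo/hi -21.4 -20.2
tab 0 
rubber 32 [137.5 139.8 142.8] 72.7827719406747
```

View pics/t2.png

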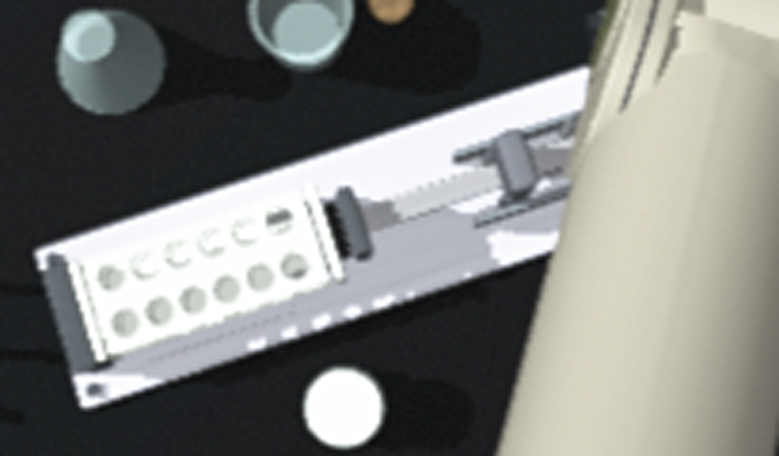

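The jaw (350,220) is against the plate (325,235), with a narrow gap left to the rack. This should be the last stroke, so I'm going slowly with force checks.

Request:
servo_tool --pt "1 0 0.001 0 0" --pt "1 0 -0.004 0 0" --pt "1 0 -0.004 0 0" --pt "1 0 -0.003 0 0" --pt "1 0 -0.002 0 0" --pt "1 0 -0.001 0 0" --pt "1 0 0 0 0"

```text
clock: 9.73
position: [0.5137, -0.125, 0.1189]
orientation: [3.14, -0.001, 0.304]
contact_force: [1.8, -6.1, -2.1]
gripper_width: -0.0003
```

```bash
python3 look.py
```

```text
t 9.73 clampx -30.4 y -0.0 z 118.9 mm rpy [ 1.7989e+02 -3.0000e-02  1.7410e+01] Fx -6.32 Fy 0.11 Fz -2.06 w -0.0003
jaw 19 x 130.9 z 95.3  lo/hi 126.1 134.2
plate 21 148.5
trig 0 
tab 0 
rubber 33 [138.2 140.5 143.6] 72.6481349057704
```

Request:
servo_tool --pt "1 0 -0.0005 0 0" --pt "1 0 -0.0005 0 0" --pt "1 0 -0.0005 0 0" --pt "1 0 -0.0005 0 0" --pt "1 0 0 0 0"

```text
clock: 10.2
position: [0.5132, -0.1235, 0.1189]
orientation: [3.139, -0.001, 0.303]
contact_force: [3.4, -7.7, -3.2]
gripper_width: 0.0002
```

```bash
python3 look.py
```

```text
t 10.20 clampx -28.8 y 0.0 z 118.9 mm rpy [ 1.7986e+02 -4.0000e-02  1.7380e+01] Fx -8.33 Fy -0.93 Fz -3.22 w 0.0002
jaw 26 x 132.9 z 95.3  lo/hi 125.7 148.0
plate 20 149.5
trig 0 
tab 0 
rubber 33 [139.  142.  144.3] 72.38884414736725
```

Request:
servo_tool --pt "1 0 -0.0005 0 0" --pt "1 0 -0.0005 0 0" --pt "1 0 -0.0005 0 0" --pt "1 0 0 0 0"

```text
clock: 10.58
position: [0.5128, -0.1222, 0.1188]
orientation: [3.139, -0.001, 0.303]
contact_force: [4.3, -8.2, -4.0]
gripper_width: 0.0002
```

```bash
python3 look.py
```

```text
t 10.58 clampx -27.4 y 0.0 z 118.8 mm rpy [ 1.7985e+02 -4.0000e-02  1.7380e+01] Fx -9.06 Fy -1.66 Fz -3.96 w 0.0002
jaw 23 x 132.9 z 95.2  lo/hi 127.3 136.7
plate 21 150.1
trig 0 
tab 0 
rubber 33 [139.8 142.8 145.4] 72.61734096266565
```

Request:
servo_tool --pt "1 0 -0.0005 0 0" --pt "1 0 -0.0005 0 0" --pt "1 0 -0.0003 0 0" --pt "1 0 0 0 0"

```text
clock: 10.97
position: [0.5124, -0.1209, 0.1188]
orientation: [3.139, -0.001, 0.303]
contact_force: [3.4, -8.2, -6.7]
gripper_width: 0.0001
```

```bash
python3 look.py
```

```text
t 10.97 clampx -26.1 y 0.0 z 118.8 mm rpy [ 1.7986e+02 -4.0000e-02  1.7380e+01] Fx -8.84 Fy -0.79 Fz -6.69 w 0.0001
jaw 19 x 133.2 z 95.3  lo/hi 127.7 137.0
plate 21 151.1
trig 0 
tab 0 
rubber 33 [141.  143.6 146.6] 72.6248147463576
```

Request:
servo_tool --pt "1 0 -0.0005 0 0" --pt "1 0 -0.0005 0 0" --pt "1 0 0 0 0"

```text
clock: 11.27
position: [0.5119, -0.1197, 0.1188]
orientation: [3.14, -0.0, 0.304]
contact_force: [3.6, -7.3, -3.8]
gripper_width: -0.0
```

```bash
python3 look.py
```

```text
t 11.27 clampx -24.8 y 0.1 z 118.8 mm rpy [ 1.7988e+02 -2.0000e-02  1.7390e+01] Fx -8.08 Fy -1.23 Fz -3.80 w -0.0000
jaw 23 x 134.1 z 94.9  lo/hi 129.6 138.4
plate 21 151.4
trig 0 
tab 0 
rubber 31 [142.  145.  147.4] 72.13628481527945
```

Request:
servo_tool --pt "1 0 -0.0005 0 0" --pt "1 0 -0.0005 0 0" --pt "1 0 0 0 0"

```text
clock: 11.57
position: [0.5117, -0.1191, 0.1188]
orientation: [3.139, -0.001, 0.303]
contact_force: [4.4, -8.4, -5.4]
gripper_width: 0.0003
```

```bash
python3 look.py
```

```text
t 11.57 clampx -24.1 y 0.1 z 118.8 mm rpy [ 1.7985e+02 -3.0000e-02  1.7380e+01] Fx -9.29 Fy -1.71 Fz -5.39 w 0.0003
jaw 25 x 135.1 z 95.3  lo/hi 129.7 144.8
plate 19 151.3
trig 0 
tab 0 
rubber 32 [142.  144.7 147.4] 72.24051718643857
```

Request:
servo_tool --pt "1 0 -0.0004 0 0" --pt "1 0 -0.0004 0 0" --pt "1 0 0 0 0"

```text
clock: 11.87
position: [0.5116, -0.1186, 0.1188]
orientation: [3.139, -0.001, 0.303]
contact_force: [4.8, -10.2, -5.3]
gripper_width: 0.0004
```

```bash
python3 look.py
```

```text
t 11.87 clampx -23.7 y 0.1 z 118.8 mm rpy [ 1.7982e+02 -4.0000e-02  1.7360e+01] Fx -11.13 Fy -1.53 Fz -5.27 w 0.0004
jaw 28 x 139.2 z 94.9  lo/hi 130.1 153.2
plate 19 152.1
trig 0 
tab 0 
rubber 32 [142.  144.7 147.4] 72.58111093041128
```

Request:
servo_tool --pt "1 0 -0.0004 0 0" --pt "1 0 -0.0004 0 0" --pt "1 0 0 0 0"

```text
clock: 12.17
position: [0.5114, -0.1182, 0.1189]
orientation: [3.138, -0.001, 0.303]
contact_force: [3.7, -10.9, -6.0]
gripper_width: 0.0001
```

```bash
python3 look.py
```

```text
t 12.17 clampx -23.2 y 0.1 z 118.9 mm rpy [ 1.7979e+02 -5.0000e-02  1.7350e+01] Fx -11.47 Fy -0.25 Fz -5.98 w 0.0001
jaw 23 x 136.6 z 95.3  lo/hi 130.3 148.6
plate 19 152.1
trig 0 
tab 0 
rubber 32 [142.  144.7 147.4] 72.74346704705366
```

Request:
servo_tool --pt "1 0 -0.0004 0 0" --pt "1 0 -0.0003 0 0" --pt "1 0 0 0 0"

```text
clock: 12.47
position: [0.5113, -0.1179, 0.1189]
orientation: [3.138, -0.001, 0.303]
contact_force: [4.9, -12.4, -5.9]
gripper_width: 0.0002
```

```bash
python3 look.py
```

```text
t 12.47 clampx -22.9 y 0.2 z 118.9 mm rpy [ 1.7977e+02 -6.0000e-02  1.7340e+01] Fx -13.31 Fy -0.91 Fz -5.90 w 0.0002
jaw 23 x 137.1 z 95.4  lo/hi 129.6 150.1
plate 21 151.4
trig 0 
tab 0 
rubber 32 [142.  144.7 147.4] 71.9816869783886
```

Request:
servo_tool --pt "1 0 -0.0003 0 0" --pt "1 0 0 0 0" --pt "1 0 0 0 0"

```text
clock: 12.77
position: [0.5112, -0.1177, 0.1189]
orientation: [3.137, -0.001, 0.302]
contact_force: [5.0, -12.2, -6.5]
gripper_width: 0.0
```

```bash
python3 look.py
python3 - <<'E'
from h import *
from plant import grab_frame
for i in range(4): grab_frame("scene"); rep()
E
```

```text
t 12.77 clampx -22.7 y 0.2 z 118.9 mm rpy [ 1.7976e+02 -6.0000e-02  1.7330e+01] Fx -13.10 Fy -1.11 Fz -6.50 w 0.0000
jaw 23 x 135.1 z 95.0  lo/hi 129.5 138.2
plate 19 152.0
trig 0 
tab 0 
rubber 32 [142.  144.7 147.4] 72.02121529793328
t 12.87 clampx -22.7 y 0.2 z 118.9 mm rpy [ 1.7976e+02 -6.0000e-02  1.7330e+01] Fx -13.67 Fy -2.25 Fz -6.02 w 0.0001
t 12.92 clampx -22.7 y 0.2 z 118.9 mm rpy [ 1.7976e+02 -5.0000e-02  1.7330e+01] Fx -13.39 Fy -2.30 Fz -7.12 w -0.0000
t 12.97 clampx -22.7 y 0.2 z 118.9 mm rpy [ 1.7976e+02 -6.0000e-02  1.7330e+01] Fx -13.34 Fy -0.74 Fz -6.45 w -0.0002
t 13.02 clampx -22.7 y 0.2 z 118.9 mm rpy [ 1.7976e+02 -6.0000e-02  1.7330e+01] Fx -13.50 Fy -2.86 Fz -6.76 w 0.0006
```

Request:
servo_tool --pt "1 0 -0.0003 0 0" --pt "1 0 -0.0002 0 0" --pt "1 0 0 0 0" --pt "1 0 0 0 0"

```text
clock: 13.35
position: [0.5111, -0.1174, 0.119]
orientation: [3.137, -0.001, 0.302]
contact_force: [5.8, -12.5, -6.0]
gripper_width: 0.0001
```

Run:
```python
from h import *
from plant import grab_frame
for i in range(4): grab_frame("scene"); rep()
```

```text
t 13.40 clampx -22.4 y 0.2 z 118.9 mm rpy [ 1.7974e+02 -6.0000e-02  1.7320e+01] Fx -14.51 Fy -1.67 Fz -7.08 w 0.0004
t 13.45 clampx -22.4 y 0.2 z 118.9 mm rpy [ 1.7975e+02 -6.0000e-02  1.7320e+01] Fx -13.98 Fy -1.84 Fz -6.44 w -0.0002
t 13.50 clampx -22.4 y 0.2 z 118.9 mm rpy [ 1.7974e+02 -6.0000e-02  1.7320e+01] Fx -13.41 Fy -1.14 Fz -6.44 w 0.0002
t 13.55 clampx -22.4 y 0.2 z 118.9 mm rpy [ 1.7975e+02 -6.0000e-02  1.7320e+01] Fx -13.07 Fy -1.93 Fz -5.76 w 0.0001
```

Request:
servo_tool --pt "1 0 -0.0003 0 0" --pt "1 0 -0.0003 0 0" --pt "1 0 0 0 0" --pt "1 0 0 0 0"

```text
clock: 13.88
position: [0.511, -0.1171, 0.1189]
orientation: [3.137, -0.001, 0.302]
contact_force: [5.5, -13.2, -7.4]
gripper_width: 0.0001
```

Run:
```python
from h import *
from plant import grab_frame
for i in range(4): grab_frame("scene"); rep()
```

```text
t 13.93 clampx -22.0 y 0.2 z 118.9 mm rpy [ 1.7973e+02 -7.0000e-02  1.7310e+01] Fx -15.48 Fy -1.32 Fz -6.87 w 0.0004
t 13.98 clampx -22.0 y 0.2 z 118.9 mm rpy [ 1.7973e+02 -7.0000e-02  1.7310e+01] Fx -15.75 Fy -2.12 Fz -7.17 w -0.0001
t 14.03 clampx -22.0 y 0.2 z 118.9 mm rpy [ 1.7973e+02 -7.0000e-02  1.7310e+01] Fx -13.82 Fy -2.16 Fz -6.69 w -0.0001
t 14.08 clampx -22.0 y 0.2 z 118.9 mm rpy [ 1.7973e+02 -7.0000e-02  1.7310e+01] Fx -15.32 Fy -1.15 Fz -6.45 w -0.0001
```

The push is steady at about 15 N and the plate has stopped moving, so I'm letting go and moving back over the tab.

Request:
servo_tool --pt "1 0 0.004 0 0" --pt "1 0 0.008 0 0" --pt "1 0 0.01 0 0" --pt "1 0 0.012 0 0" --pt "1 0 0.012 0 0" --pt "1 0 0.0115 0 0" --pt "1 0 0 0 0" --pt "1 0 0 0 0"

```text
clock: 14.75
position: [0.5275, -0.1691, 0.1185]
orientation: [-3.141, 0.0, 0.303]
contact_force: [0.1, 0.7, -1.3]
gripper_width: 0.0002
```

```bash
python3 - <<'E'
from h import *
from plant import grab_frame
f=grab_frame("scene"); rep(); cv2.imwrite("pics/s2.png",cv2.resize(f["img"][110:290,240:480],None,fx=3.3,fy=3.3,interpolation=cv2.INTER_CUBIC))
E
python3 look.py
```

```text
t 14.80 clampx -76.0 y -0.2 z 118.5 mm rpy [-1.7995e+02  2.0000e-02  1.7430e+01] Fx -0.41 Fy -0.91 Fz 0.17 w 0.0001
t 14.80 clampx -76.0 y -0.2 z 118.5 mm rpy [-1.7995e+02  2.0000e-02  1.7430e+01] Fx -0.41 Fy -0.91 Fz 0.17 w 0.0001
jaw 29 x 135.1 z 95.4  lo/hi 129.4 140.9
plate 20 151.4
trig 66 x -24.5 z 135.4  lo/hi -28.1 -20.6
tab 0 
rubber 31 [142.  144.4 147.4] 72.08004701398339
```

View pics/s2.png

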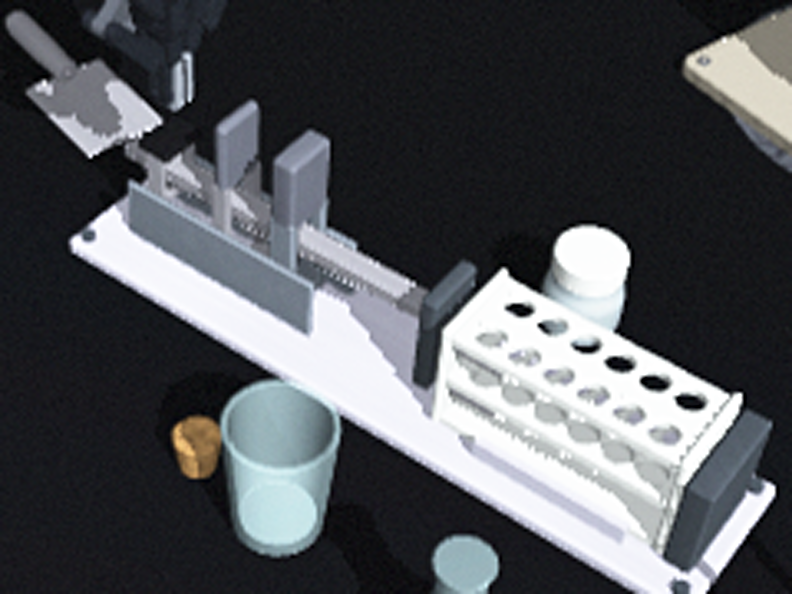

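The plate is flush on the rack (about 450,340), the jaw is on it, and the trigger is back at rest. Now I'm pressing the tab.

Request:
servo_tool --pt "1 0 0.0035 0.008 0" --pt "1 0 0 0.01 0" --pt "1 0 0 0.006 0" --pt "1 0 0 0.002 0" --pt "1 0 0 0.002 0" --pt "1 0 0 0.002 0" --pt "1 0 0 0.0015 0" --pt "1 0 0 0.001 0" --pt "1 0 0 0 0" --pt "1 0 0 0 0"

```text
clock: 15.68
position: [0.5287, -0.1723, 0.0864]
orientation: [-3.141, -0.0, 0.304]
contact_force: [-2.3, 1.4, 3.0]
gripper_width: -0.0
```

```bash
python3 look.py
```

```text
t 15.68 clampx -80.0 y -0.2 z 86.4 mm rpy [-1.7999e+02 -1.0000e-02  1.7430e+01] Fx 2.03 Fy 1.81 Fz 3.03 w -0.0000
jaw 22 x 102.4 z 95.7  lo/hi 98.0 106.2
plate 18 152.4
trig 68 x -24.4 z 134.9  lo/hi -28.5 -20.5
tab 0 
rubber 38 [110.7 113.9 117.6] 72.37610813128948
```

Jaw is running back; hold on.

Request:
servo_tool --pt "1 0 0 0.0005 0" --pt "1 0 0 0 0" --pt "1 0 0 0 0" --pt "1 0 0 0 0" --pt "1 0 0 0 0" --pt "1 0 0 0 0" --pt "1 0 0 0 0" --pt "1 0 0 0 0" --pt "1 0 0 0 0" --pt "1 0 0 0 0"

```text
clock: 16.57
position: [0.5289, -0.1724, 0.086]
orientation: [3.141, -0.0, 0.304]
contact_force: [-2.6, 1.3, 5.1]
gripper_width: -0.0001
```

```bash
sed -i 's/"jaw",75,160/"jaw",70,160/' look.py; python3 look.py
```

```text
t 16.57 clampx -80.1 y -0.3 z 86.0 mm rpy [ 1.7999e+02 -2.0000e-02  1.7430e+01] Fx 2.01 Fy 2.13 Fz 5.11 w -0.0001
jaw 26 x 86.5 z 95.7  lo/hi 79.7 88.6
plate 20 152.3
trig 66 x -24.5 z 135.6  lo/hi -28.6 -20.4
tab 0 
rubber 18 [96.3 97.8 99.4] 72.71607600971873
```

Request:
servo_tool --pt "1 0 0 0 0" --pt "1 0 0 0 0" --pt "1 0 0 0 0" --pt "1 0 0 0 0" --pt "1 0 0 0 0" --pt "1 0 0 0 0" --pt "1 0 0 0 0" --pt "1 0 0 0 0" --pt "1 0 0 0 0" --pt "1 0 0 0 0"

```text
clock: 17.45
position: [0.5288, -0.1724, 0.086]
orientation: [3.142, -0.0, 0.304]
contact_force: [-2.8, 0.4, 5.1]
gripper_width: 0.0001
```

```bash
python3 look.py
```

```text
t 17.45 clampx -80.1 y -0.3 z 86.0 mm rpy [ 1.800e+02 -2.000e-02  1.743e+01] Fx 1.19 Fy 2.58 Fz 5.07 w 0.0001
jaw 26 x 92.1 z 95.0  lo/hi 80.4 119.7
plate 20 152.2
trig 69 x -24.3 z 134.8  lo/hi -28.4 -20.2
tab 0 
rubber 18 [96.2 97.7 99.4] 71.4204011123948
```

The jaw is fully back, 5 mm behind where it started, and has stopped. Lifting clear.

Request:
servo_tool --pt "1 0 0 -0.004 0" --pt "1 0 0 -0.008 0" --pt "1 0 0 -0.02 0" --pt "1 0 0 -0.03 0" --pt "1 0 0 -0.03 0" --pt "1 0 0 -0.03 0" --pt "1 0 0.03 -0.02 0" --pt "1 0 0.03 0 0" --pt "1 0 0 0 0" --pt "1 0 0 0 0"

```text
clock: 18.33
position: [0.5464, -0.2314, 0.2282]
orientation: [3.14, 0.0, 0.301]
contact_force: [-0.4, 0.5, 0.1]
gripper_width: -0.0
```

```bash
python3 look.py
python3 - <<'E'
from plant import grab_frame
import cv2
f=grab_frame("scene"); cv2.imwrite("pics/s3.png",f["img"][60:360,90:500].repeat(1,0)); cv2.imwrite("pics/s3.png",cv2.resize(f["img"][90:340,190:500],None,fx=2.5,fy=2.4,interpolation=cv2.INTER_CUBIC))
E
```

```text
t 18.33 clampx -141.7 y 0.6 z 228.2 mm rpy [1.7993e+02 1.0000e-02 1.7260e+01] Fx 0.56 Fy 0.23 Fz 0.12 w -0.0000
jaw 24 x 92.3 z 95.8  lo/hi 80.1 132.6
plate 19 152.2
trig 67 x -24.4 z 135.3  lo/hi -28.7 -20.4
tab 135 x -78.9 z 91.1  lo/hi -89.4 -68.5
rubber 18 [96.3 97.8 99.4] 72.63408021436071
```

View pics/s3.png

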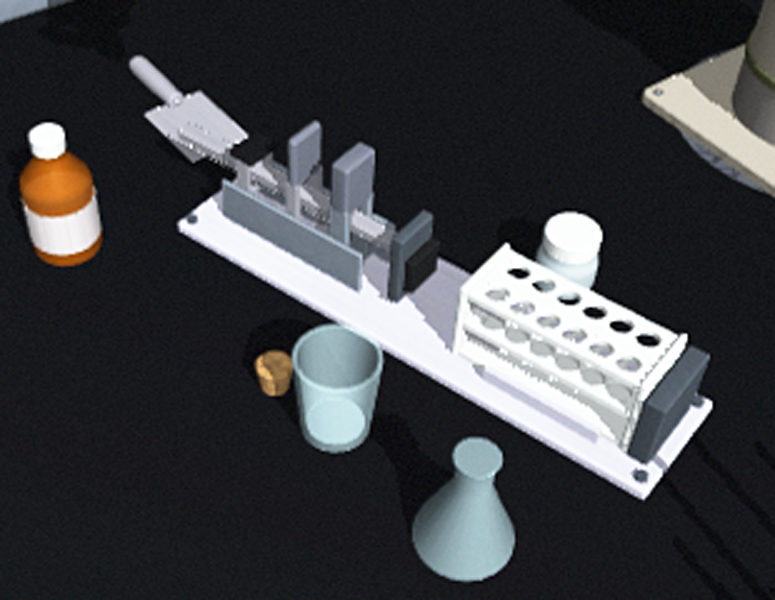

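The plate (470,310) is flush on the rack and the jaw (410,255) is fully back. Trigger and tab are at rest and the bystanders have not moved. Handing in.

```bash
python3 -c "from plant import bot; print(bot.finish_job())"
```

```text
the job is handed in; nothing more can be done
None
```

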